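Lay out a stirring place and open the reagent bottle

ROBOT

A 7-joint arm with a two-finger parallel gripper is mounted at the origin on the work surface. World frame = base frame: x ahead of the robot, y to its left, z up, the work surface at z = 0. Lengths are in m, angles in rad, forces in N, time in s.
With the tool pointing down it reaches from about 0.4 to 0.85 m from the base axis. Payload 10.4 kg.
Tool frame: the origin (TCP) lies midway between the tips of the shut fingers; the grasp point (between the pads) lies 19 mm behind it; z points along the fingers, x is the direction in which the jaws open and shut, and the axes are right-handed (so a half turn about z gives the same grasp; the last joint's range is limited). The gripper opens to 85 mm and grips with 20 to 120 N. Pads are 22 mm wide; open, the fingers measure 114 mm over their backs; the gripper's body (76 mm by 85 mm) begins 54 mm behind the grasp point. The pads swing forward as they close: fully open they stand 13 mm farther back than shut.
Start: joints at [1.112, 0.332, -0.065, 1.46, 0.022, 1.35, -0.088], TCP at [0.264, -0.567, 0.231] pointing down, gripper open.
Joint ranges: [-2.6, 2.6], [-0.5, 2.12], [-1.47, 1.34], [0.16, 2.42], [-1.27, 4.41], [0.06, 2.06], [-2.6, 2.6]. Speed limits (rad/s): [2.22, 2.22, 2.79, 2.79, 3.14, 3.14, 3.14].

INTERFACE

Orientations are given as a unit quaternion [x, y, z, w].
In Python, from workcell import monitor, eyes, ticket, models gives the robot as it stands.
- The arm moves only by the tool servo_tool, never from a script. Its argument "motion" is a list of rows, each a list of 7 numbers: the opening, from 0 (shut) to 1 (fully open), then the shift along the tool's x, y, z in m, then the turn, a rotation vector about the tool's x, y, z in degrees. In form: [[fingers, tx, ty, tz, rx, ry, rz], ...]. A call has 1 to 20 rows; each row is the pose to reach, as a shift and turn from the pose commanded when the call began, along the tool's axes at that moment; what a row does not reach only later rows make up. A row lasts 1/8 s, in which the tool goes at most 62.5 mm and 10.7 degrees, less where a joint would pass 70% of its speed; a pose out of reach is approached as far as the arm can. A call with a gripper value outside its range is refused whole. The fingers move at their own pace and stop on an object; "grip_force" is the grip in N (left out, the last holds). Time passes only in rows, so rows that repeat a pose let the fingers close. It gives the time, the measured TCP pose, the force and the opening at its end, in the units of the state.
- monitor.get_obs(): the state, without advancing time (a new reading comes with each control period).
- eyes.camera(name): name is "scene" or "side" or "wrist"; returns (picture, depth): 420x560x3 uint8, blue, green, red; 420x560 float32, m along the optical axis (not along the pixel's ray), 0 where there is no reading.
- eyes.camera_info(name): a dict with "intrinsics" (3x3 intrinsics, pixels), "extrinsics" (4x4, takes a point from world to camera coordinates); the wrist camera has in their place "tool_from_camera" (4x4, takes a point from camera to tool coordinates, whose origin is the TCP and whose axes are the tool frame's). Camera axes: x right, y down, z forward; pixel columns grow to the right and rows downward; lengths in m; the calibration is good to about 2 mm. A picture is of the moment at which its call begins: read the wrist's pose just before it. camera_info takes no time and is no camera call.
- ticket.hand_in(): hands the job in, once; it reports no verdict.
Trained networks look in the newest picture that a camera, given by its name, has taken for a name from the list of things; names that differ only in an ending like _2 or _b are one class to them, and where a whole thing is asked for, a point or a joint stands for the part that bears it (a point fixed in the world has none). Each returns a list of dicts, best first, with "confidence" (0 to 1); they miss things now and then, are a little off and sometimes report something else, mostly with a low value. They report only what shows in the picture. A call takes as long as a camera call. They do not tell look-alikes from the thing itself.
- models.boxes_of(camera, thing): "point" ([x, y, z] in m, in the coordinates of the camera as it stood for that picture, good to about 4 mm: the middle of the surface that is visible of it).
The state is a dict: "clock": time; "joint_pos": joint angles; "joint_velocities": joint speeds; "tau": joint torques, N m; "position": TCP position; "ee_rot": TCP orientation; "ft_force": force on the tool from outside, world axes, zero at the start; "torque": the same for the moment, N m; "grip_width": opening from 0.0 (shut) to 1.0 (fully open).
Only numpy, scipy, OpenCV 4.12 (cv2) and the standard library are available. Lean on these libraries where they do the work, as an engineer would, in place of code of your own. Each camera call takes 0.05 s, during which the arm holds its last target. There are 200 camera calls.

TASK

Set up the stirring place: stand the conical flask in the middle of the stirrer's round plate, the little dropper bottle on the bench midway between the stirrer and the reagent bottle, and the smaller of the two beakers on the stirrer's other side (the side away from the reagent bottle), about 30 mm clear of it and level with the middle of the plate. Only when all three stand there, open the reagent bottle: twist its stuck glass stopper an eighth to a quarter of a turn to break it free in its seat, then pull it straight up and put it in the white porcelain dish. Set the glass down gently, never dropping it, and leave the dish, the big beaker, the mortar and the jar where they are.

Things in the scene. Friction and masses are not known exactly. Their poses are not given: they have to be found in the camera images.
- flask: Empty clear-glass conical flask, 142 mm tall, 140 g, loose. Foot 81 mm across; narrows from 12 mm height to a straight round neck 34 mm across between 96 and 138 mm height, with a 39 mm lip on top (138 to 142). Lift it by the neck. Origin: centre of its underside; z up.
- small_beaker: The smaller of two clear-glass beakers, with printed rings: 50 mm across (53 mm at the lip), 70 mm tall, wall 2.5 mm, 60 g, loose. Origin: centre of its underside; z up.
- dropper_bottle: Small round amber dropper bottle with a black cap and a rubber bulb, 108 mm tall, 110 g, loose. Its body is 39 mm across up to 64 mm height, then a shoulder to 74 mm, the cap 23 mm across from 74 to 90 mm, the bulb 15 mm across above. Origin: centre of its underside; z up.
- stopper: Clear-glass stopper, 64 mm long, 45 g, stuck in the reagent bottle. Origin at mid-length, z up its axis. Flat upright head 0 to +32 mm: 10 mm thick along its y, 34 wide along x. Collar 33 across at -4 to 0, on the rim; plug 28 to 23 across down to -32. Seated: origin at 172 mm, its x along the bottle's x. Turns at 0.15 N m, holds 12 N; after about 30 deg either way it is free. May lie in the dish.
- stirrer: Compact white magnetic stirrer, fixed. Housing 130 mm wide (its y from -65 to +65), 150 deep (its x from -85 to +65), top at 52; two knobs stand 12 mm out of the front at -x. On it a round bare metal plate 115 mm across, flat top 62 mm above the bench. Origin: on the bench under the plate's centre; z up. Its front faces the robot (turned at most 0.15 rad).
- reagent_bottle: Amber 500 ml bottle, paper label, full, in a black rubber ring (100 mm across, 12 high); it does not move. Body 84 mm across up to 112 mm height, shoulder to 136, neck 41 to 45 across, rim at 168; the stopper stands in it. It is left or right of the stirrer, axes 225 to 285 mm apart. Origin: centre of its underside; z up.
- dish: Shallow round white porcelain dish, loose, 300 g: 110 mm across at the rim, 20 mm high, wall 4 mm, its floor 5 mm thick and about 90 mm across inside. Origin: centre of its underside; z up.
- big_beaker: The bigger clear-glass beaker, to be left alone: 70 mm across (73 mm at the lip), 95 mm tall, 120 g, loose. Origin: centre of its underside; z up.
- mortar: White porcelain mortar (a thick deep bowl), to be left alone: 84 mm across at the rim, 52 mm tall, 350 g, loose. Origin: centre of its underside; z up.
- jar: White plastic jar with a grey screw lid, to be left alone: 62 mm across, 68 mm tall, 160 g, loose. Origin: centre of its underside; z up.
Not all that is in view belongs to the job. Leave any purple or red look-alike of the small_beaker alone. What is shaped like the flask but blue is not meant.

How it is judged:
By the outcome, as a careful person would: the job done as asked, in the order asked, and still so for the second after the job is handed in, with the robot touching nothing.
It also fails if it takes over 118 s, if anything falls off the work surface, if the arm or the gripper's body presses on something with over 40 N, if the wrist force passes 120 N, or if a joint passes its speed limit or range.

## Working session

There is one attempt and no reset: what is moved stays moved. The work goes in short steps, Python scripts to look and compute and a tool call to move; the robot and the scene stay as the last step left them, time stands still between calls to the robot, and variables do not carry over. Pictures are saved under pics/ and viewed, about 12 in all and at most 16, crops included, and the job is handed in when it is done.

Besides the shell and the picture viewer there is one more tool, called after "Request:" as name([rows], argument=value, ...), one row to a line, values as JSON. servo_tool: Moves the arm, as the interface text tells. Its arguments: {"type":"object","properties":{"motion":{"type":"array"},"grip_force":{"type":"number"}},"required":["motion"]}

```bash
mkdir -p pics; ls; cat > h.py <<'E'
import numpy as np, cv2
from scipy.spatial.transform import Rotation as R
from workcell import monitor, eyes, ticket, models
def T_wc(cam):
    i=eyes.camera_info(cam)
    if 'extrinsics' in i: return np.linalg.inv(np.array(i['extrinsics']))
    o=monitor.get_obs(); T=np.eye(4); T[:3,:3]=R.from_quat(o['ee_rot']).as_matrix(); T[:3,3]=o['position']
    return T@np.array(i['tool_from_camera'])
def shot(cam,fn=None):
    T=T_wc(cam); p,d=eyes.camera(cam)
    if fn: cv2.imwrite('pics/'+fn,p)
    return p,d,T
def find(cam,things,T):
    K=np.array(eyes.camera_info(cam)['intrinsics'])
    for t in things:
        for r in models.boxes_of(cam,t)[:4]:
            c=np.array(r['point']); w=(T@np.r_[c,1])[:3]; u=K@c/c[2]
            print(cam,t,round(r['confidence'],2),w.round(3),u[:2].round())
def cloud(d,T,cam):
    K=np.array(eyes.camera_info(cam)['intrinsics']); v,u=np.mgrid[:420,:560]
    c=np.stack([(u-K[0,2])*d/K[0,0],(v-K[1,2])*d/K[1,1],d],-1)
    return c@T[:3,:3].T+T[:3,3]
E
python3 - <<'E'
from h import *
for c in('scene','side'):
    p,d,T=shot(c,c+'0.png')
    np.savez(f'{c}0.npz',p=p,d=d,T=T)
    print(c,T.round(3).tolist())
p,d,T=shot('scene'); find('scene',['flask','small_beaker','dropper_bottle','stopper','stirrer','reagent_bottle','dish','big_beaker','mortar','jar'],T)
o=monitor.get_obs(); print({k:np.round(v,3).tolist() for k,v in o.items()})
E
```

```text
pics
scene [[-0.329, 0.822, -0.465, 0.927], [0.944, 0.292, -0.152, 0.159], [0.011, -0.489, -0.872, 0.933], [0.0, 0.0, 0.0, 1.0]]
side [[-1.0, -0.02, 0.005, 0.47], [-0.017, 0.623, -0.782, 1.048], [0.012, -0.782, -0.623, 0.957], [0.0, 0.0, 0.0, 1.0]]
scene flask 0.72 [ 0.634 -0.331  0.065] [107. 224.]
scene flask 0.62 [ 0.507 -0.385  0.061] [115. 172.]
scene small_beaker 0.94 [0.475 0.079 0.039] [307. 224.]
scene small_beaker 0.93 [ 0.433 -0.01   0.04 ] [276. 197.]
scene small_beaker 0.89 [0.342 0.085 0.042] [326. 177.]
scene dropper_bottle 0.63 [0.439 0.164 0.063] [349. 217.]
scene dropper_bottle 0.52 [ 0.435 -0.009  0.042] [276. 198.]
scene stopper 0.61 [0.612 0.124 0.173] [313. 261.]
scene stirrer 0.71 [ 0.634 -0.114  0.047] [199. 258.]
scene reagent_bottle 0.64 [0.635 0.121 0.118] [306. 282.]
scene reagent_bottle 0.17 [ 0.51  -0.385  0.062] [114. 173.]
scene dish 0.96 [ 0.334 -0.284  0.003] [189. 143.]
scene big_beaker 0.68 [ 0.43  -0.158  0.057] [217. 174.]
scene big_beaker 0.36 [0.377 0.298 0.07 ] [415. 210.]
scene mortar 0.94 [0.501 0.385 0.031] [439. 278.]
scene mortar 0.51 [ 0.431 -0.157  0.06 ] [218. 174.]
scene jar 0.66 [0.373 0.293 0.071] [413. 208.]
{'clock': 0.65, 'joint_pos': [1.112, 0.332, -0.065, 1.46, 0.022, 1.35, -0.089], 'joint_velocities': [-0.002, 0.001, -0.001, -0.001, -0.001, 0.0, -0.001], 'tau': [-0.001, -62.503, 0.049, -39.174, 0.016, 0.002, -0.0], 'position': [0.264, -0.567, 0.231], 'ee_rot': [0.843, -0.538, 0.0, 0.0], 'ft_force': [-0.079, -0.135, 0.203], 'torque': [0.071, 0.039, 0.031], 'grip_width': 0.998}
```

```bash
python3 - <<'E'
from h import *
a=cv2.imread('pics/scene0.png'); cv2.imwrite('pics/s0b.png',cv2.resize(a,(800,600)))
a=cv2.imread('pics/side0.png'); cv2.imwrite('pics/s1b.png',cv2.resize(a,(800,600)))
E
```

```text
(no output)
```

View pics/s0b.png

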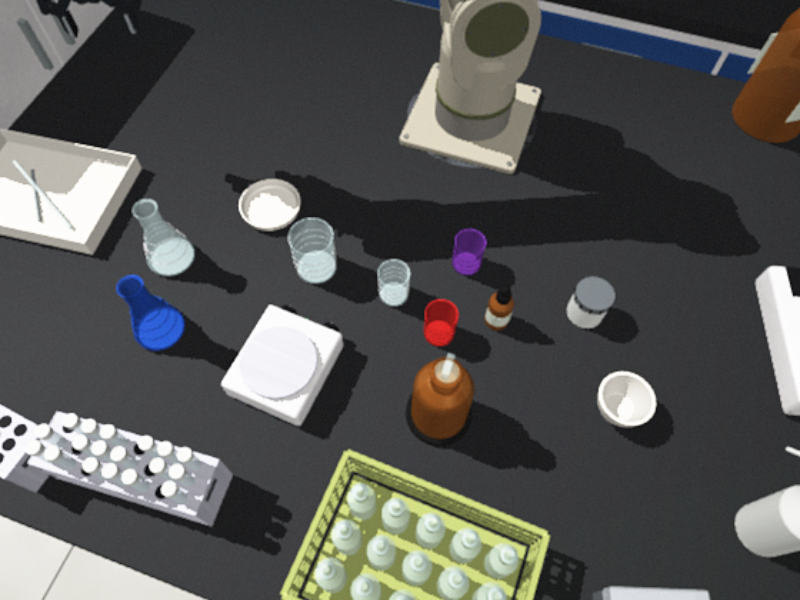

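View pics/s1b.png

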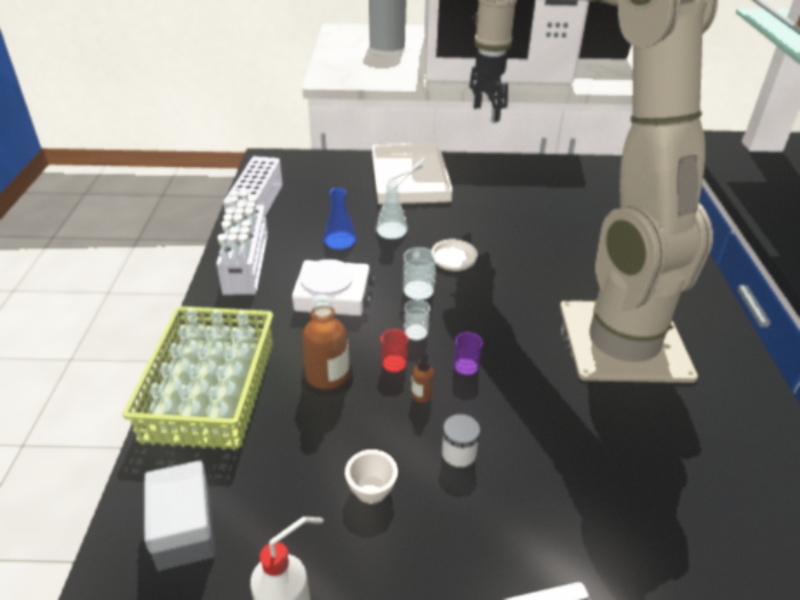

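Scene image (800×600): the clear flask is at (165,245) and the blue look-alike at (152,318). The clear small beaker is at (393,282), with red (441,322) and purple (468,252) look-alikes. The dropper is at (499,308), the dish at (270,205), the stirrer at (282,362) and the reagent bottle at (441,395). Next I'll measure from the depth clouds.

```bash
cat > fit.py <<'E'
from h import *
from scipy.optimize import least_squares
def load(c):
    f=np.load(c+'0.npz'); return cloud(f['d'],f['T'],c)[f['d']>0]
def fitc(P,c,zr,r,rad=0.08):
    m=(P[:,2]>zr[0])&(P[:,2]<zr[1])&(np.hypot(*(P[:,:2]-c).T)<rad); Q=P[m][:,:2]
    if len(Q)<8: return None,len(Q),0
    s=least_squares(lambda x:np.hypot(*(Q-x).T)-r,c,loss='soft_l1',f_scale=.002)
    return s.x.round(4),len(Q),round(float(np.median(abs(s.fun))),4)
E
python3 - <<'E'
from fit import *
for cam in('scene','side'):
    P=load(cam); print(cam)
    for n,c,zr,r,rad in [('flaskfoot',(.507,-.40),(.003,.012),.0405,.06),('flaskneck',(.507,-.385),(.1,.136),.017,.05),('beaker',(.433,-.01),(.01,.06),.025,.04),
      ('dropper',(.439,.164),(.01,.06),.0195,.04),('botbody',(.635,.121),(.03,.11),.042,.07),('botneck',(.635,.121),(.14,.165),.0215,.04),('dish',(.334,-.284),(.016,.022),.054,.07),('bigb',(.43,-.157),(.01,.09),.035,.05),('blueneck',(.634,-.331),(.1,.136),.017,.05)]:
        print(n,*fitc(P,np.array(c),zr,r,rad))
    m=(P[:,2]>.059)&(P[:,2]<.066)&(np.hypot(*(P[:,:2]-[.634,-.114]).T)<.08);Q=P[m]
    print('plate',cv2.minEnclosingCircle(Q[:,:2].astype(np.float32)),np.median(Q[:,2]),len(Q))
    m=(P[:,2]>.046)&(P[:,2]<.056)&(np.hypot(*(P[:,:2]-[.634,-.114]).T)<.13);print('housing',cv2.minAreaRect(P[m][:,:2].astype(np.float32)))
    m=(P[:,2]>.176)&(P[:,2]<.21)&(np.hypot(*(P[:,:2]-[.634,.121]).T)<.05);Q=P[m]
    print('head',len(Q), Q.mean(0) if len(Q) else '', cv2.minAreaRect(Q[:,:2].astype(np.float32)) if len(Q)>4 else '')
E
```

```text
scene
flaskfoot [ 0.4961 -0.399 ] 73 0.0009
flaskneck [ 0.4966 -0.3976] 266 0.0012
beaker [ 0.4368 -0.0121] 408 0.0014
dropper [0.4256 0.1632] 179 0.0006
botbody [0.6094 0.1216] 476 0.0003
botneck [0.6468 0.125 ] 83 0.004
dish [ 0.3441 -0.2807] 204 0.0018
bigb [ 0.4304 -0.1549] 998 0.0014
blueneck [ 0.6249 -0.3466] 295 0.0012
plate ((0.6323187947273254, -0.12562613189220428), 0.05789477750658989) 0.061767820870243906 2055
housing ((0.6227443218231201, -0.12378834933042526), (0.1308470219373703, 0.14934128522872925), 85.61354064941406)
head 113 [0.61429233 0.12211004 0.19781616] ((0.6103160381317139, 0.12181335687637329), (0.009954184293746948, 0.03323063999414444), 89.97901916503906)
side
flaskfoot [ 0.5012 -0.3968] 70 0.0049
flaskneck [ 0.4952 -0.3969] 101 0.0017
beaker [ 0.4346 -0.0113] 293 0.0012
dropper [0.4249 0.1635] 185 0.0008
botbody [0.6086 0.122 ] 664 0.0009
botneck [0.6099 0.1207] 70 0.0011
dish [ 0.3423 -0.2792] 85 0.0017
bigb [ 0.4284 -0.1546] 613 0.0016
blueneck [ 0.6222 -0.347 ] 110 0.0015
plate ((0.631524384021759, -0.12425895035266876), 0.06010634824633598) 0.06271315560375446 613
housing ((0.6184611916542053, -0.1237393245100975), (0.13798640668392181, 0.15637026727199554), 83.71228790283203)
head 125 [0.60834798 0.12592078 0.19196135] ((0.6089243292808533, 0.1245211809873581), (0.02633851207792759, 0.024352949112653732), 43.9334831237793)
```

Request:
servo_tool([
  [1,-0.0556,-0.2816,0,0,0,-65.1],
  [1,-0.0556,-0.2816,0,0,0,-65.1],
  [1,-0.0556,-0.2816,0,0,0,-65.1],
  [1,-0.0556,-0.2816,0,0,0,-65.1],
  [1,-0.0556,-0.2816,0,0,0,-65.1],
  [1,-0.0556,-0.2816,0,0,0,-65.1],
  [1,-0.0556,-0.2816,0,0,0,-65.1],
  [1,-0.0556,-0.2816,0,0,0,-65.1],
  [1,-0.0556,-0.2816,0,0,0,-65.1],
], grip_force=30)

```text
clock: 1.78
position: [0.4952, -0.3979, 0.2314]
ee_rot: [1.0, -0.001, -0.0, 0.0]
ft_force: [0.1, -0.2, 0.4]
grip_width: 0.999
```

```bash
python3 - <<'E'
from fit import *
p,d,T=shot('wrist','w1.png'); a=cv2.imread('pics/scene0.png')[120:280,70:370]
cv2.imwrite('pics/w1c.png',np.vstack([cv2.resize(p,(400,300)),cv2.resize(a,(400,213))]))
P=cloud(d,T,'wrist')[d>0]
print(T[:3,3],fitc(P,np.array([.496,-.398]),(.1,.137),.017,.03),fitc(P,np.array([.496,-.398]),(.139,.145),.018,.03),fitc(P,np.array([.496,-.398]),(.003,.012),.0405,.06))
E
```

```text
[ 0.49515683 -0.32772104  0.37500703] (array([ 0.4954, -0.3944]), 868, 0.0012) (array([ 0.4953, -0.3961]), 948, 0.0012) (array([ 0.4957, -0.3864]), 516, 0.0049)
```

View pics/w1c.png

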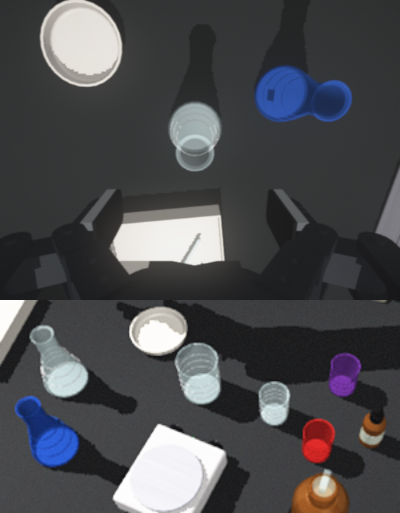

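The wrist view shows the clear flask at (195,140), between the fingers, with the blue one to its right at (300,95). The scene crop confirms the small beaker: clear at (273,403), against red (318,440) and purple (345,375). Colour settles which one is meant, so I'll descend on the clear flask.

Request:
servo_tool([
  [1,0.0005,-0.001,0.05,0,0,0],
  [1,0.0005,-0.001,0.1,0,0,0],
  [1,0.0005,-0.001,0.12,0,0,0],
  [1,0.0005,-0.001,0.132,0,0,0],
  [1,0.0005,-0.001,0.132,0,0,0],
  [0.3,0.0005,-0.001,0.132,0,0,0],
  [0.3,0.0005,-0.001,0.132,0,0,0],
  [0.3,0.0005,-0.001,0.132,0,0,0],
  [0.2,0.0005,-0.001,0.132,0,0,0],
  [0.2,0.0005,-0.001,0.132,0,0,0],
  [0.2,0.0005,-0.001,0.132,0,0,0],
  [0.2,0.0005,-0.001,0.132,0,0,0],
], grip_force=30)

```text
clock: 3.32
position: [0.4962, -0.3967, 0.1001]
ee_rot: [1.0, 0.0, 0.0, 0.0]
ft_force: [-2.3, 1.2, 6.0]
grip_width: 0.398
```

Request:
servo_tool([
  [0.2,0,0,-0.01,0,0,0],
  [0.2,0,0,-0.04,0,0,0],
  [0.2,0,0,-0.08,0,0,0],
  [0.2,0,0,-0.11,0,0,0],
  [0.2,0.02,-0.04,-0.12,0,0,0],
  [0.2,0.04,-0.08,-0.12,0,0,0],
  [0.2,0.06,-0.12,-0.12,0,0,0],
  [0.2,0.08,-0.16,-0.12,0,0,0],
  [0.2,0.1,-0.2,-0.12,0,0,0],
  [0.2,0.12,-0.24,-0.12,0,0,0],
  [0.2,0.131,-0.262,-0.12,0,0,0],
  [0.2,0.136,-0.272,-0.12,0,0,0],
  [0.2,0.136,-0.272,-0.12,0,0,0],
  [0.2,0.136,-0.272,-0.12,0,0,0],
])

```text
clock: 5.08
position: [0.6314, -0.1259, 0.2194]
ee_rot: [1.0, -0.0, -0.0, 0.0]
ft_force: [-0.2, -0.1, -0.9]
grip_width: 0.397
```

```bash
cat > chk.py <<'E'
from fit import *
import sys
# chk.py cam x y z0 z1 r rad
def chk(cam,c,zr,r,rad,P=None):
    p,d,T=shot(cam); P=cloud(d,T,cam)[d>0]
    m=(np.hypot(*(P[:,:2]-c).T)<rad)&(P[:,2]>zr[0]-.05)&(P[:,2]<zr[1]+.05)
    print(cam,fitc(P,np.array(c),zr,r,rad),'zmin/max',np.percentile(P[m][:,2],[1,99]).round(4)); return P
E
python3 - <<'E'
from chk import *
for c in('scene','side'):
    P=chk(c,(.632,-.125),(.123,.135),.0405,.06)
    m=(np.hypot(*(P[:,:2]-[.632,-.125]).T)<.055)&(P[:,2]>.08); print(np.sort(P[m][:,2])[:5], fitc(P,np.array([.632,-.125]),(.23,.255),.017,.03))
    m=(P[:,2]>.059)&(P[:,2]<.066)&(np.hypot(*(P[:,:2]-[.634,-.114]).T)<.08);Q=P[m];print(cv2.minEnclosingCircle(Q[:,:2].astype(np.float32)))
E
```

```text
scene (array([ 0.6307, -0.1296]), 116, 0.0004) zmin/max [0.126  0.1841]
[0.12423033 0.12439499 0.12440837 0.12500928 0.12510951] (array([ 0.6344, -0.1274]), 191, 0.0018)
((0.6325562596321106, -0.12545467913150787), 0.057717058807611465)
side (array([ 0.6305, -0.1301]), 78, 0.0011) zmin/max [0.1237 0.1844]
[0.11746513 0.12134127 0.1224449  0.12275089 0.12328402] (array([ 0.6306, -0.1251]), 172, 0.003)
((0.6317233443260193, -0.12335822731256485), 0.06035006418824196)
```

Request:
servo_tool([
  [0.2,0.001,-0.003,0.015,0,0,0],
  [0.2,0.001,-0.003,0.035,0,0,0],
  [0.2,0.001,-0.003,0.047,0,0,0],
  [0.2,0.001,-0.003,0.052,0,0,0],
  [0.2,0.001,-0.003,0.054,0,0,0],
  [0.2,0.001,-0.003,0.0555,0,0,0],
  [0.2,0.001,-0.003,0.0565,0,0,0],
  [0.2,0.001,-0.003,0.0565,0,0,0],
])

```text
clock: 6.18
position: [0.633, -0.1212, 0.1631]
ee_rot: [1.0, 0.001, 0.0, 0.0]
ft_force: [0.0, -0.4, -1.9]
grip_width: 0.398
```

Request:
servo_tool([
  [0.2,0,0,0.0007,0,0,0],
  [0.2,0,0,0.0014,0,0,0],
  [0.2,0,0,0.002,0,0,0],
  [0.2,0,0,0.002,0,0,0],
])

```text
clock: 6.68
position: [0.6332, -0.1218, 0.1622]
ee_rot: [1.0, 0.0, 0.001, 0.001]
ft_force: [-3.1, -1.3, 8.8]
grip_width: 0.395
```

```bash
python3 - <<'E'
from chk import *
for c in('scene','side'): P=chk(c,(.632,-.125),(.0655,.075),.0405,.06)
E
```

```text
scene (array([ 0.6327, -0.1249]), 61, 0.0005) zmin/max [0.0496 0.1233]
side (array([ 0.6316, -0.1237]), 77, 0.0019) zmin/max [0.0509 0.1242]
```

Request:
servo_tool([
  [0.45,0,0,-0.001,0,0,0],
  [0.6,0,0,-0.001,0,0,0],
  [0.8,0,0,-0.001,0,0,0],
  [1,0,0,-0.001,0,0,0],
  [1,0,0,-0.001,0,0,0],
  [1,0,0,-0.001,0,0,0],
  [1,0,0,-0.02,0,0,0],
  [1,0,0,-0.07,0,0,0],
  [1,0,0,-0.1,0,0,0],
  [1,-0.05,-0.025,-0.1,0,0,0],
  [1,-0.1,-0.05,-0.1,0,0,0],
  [1,-0.15,-0.08,-0.1,0,0,0],
  [1,-0.18,-0.1,-0.09,0,0,0],
  [1,-0.197,-0.11,-0.07,0,0,0],
  [1,-0.197,-0.11,-0.03,0,0,0],
  [1,-0.197,-0.11,0,0,0,0],
  [1,-0.197,-0.11,0,0,0,0],
])

```text
clock: 8.9
position: [0.4349, -0.0112, 0.1605]
ee_rot: [1.0, 0.001, -0.001, -0.0]
ft_force: [-0.6, -0.1, -0.4]
grip_width: 0.999
```

```bash
python3 - <<'E'
from chk import *
for c in('scene','side'): P=chk(c,(.632,-.125),(.0655,.075),.0405,.06)
p,d,T=shot('wrist'); P=cloud(d,T,'wrist')[d>0]
print(T[:3,3],fitc(P,np.array([.436,-.012]),(.064,.073),.0255,.04),fitc(P,np.array([.436,-.012]),(.01,.06),.025,.04))
E
```

```text
scene (array([ 0.6327, -0.1246]), 59, 0.0005) zmin/max [0.0497 0.1235]
side (array([ 0.6303, -0.1238]), 67, 0.0022) zmin/max [0.0497 0.1228]
[0.43594333 0.05891846 0.30611591] (array([ 0.435 , -0.0097]), 1209, 0.0015) (array([ 0.4349, -0.0083]), 1687, 0.0012)
```

Request:
servo_tool([
  [1,0.0005,-0.001,0.05,0,0,0],
  [1,0.0005,-0.001,0.1,0,0,0],
  [1,0.0005,-0.001,0.122,0,0,0],
  [1,0.0005,-0.001,0.1335,0,0,0],
  [1,0.0005,-0.001,0.1335,0,0,0],
  [0.5,0.0005,-0.001,0.1335,0,0,0],
  [0.4,0.0005,-0.001,0.1335,0,0,0],
  [0.4,0.0005,-0.001,0.1335,0,0,0],
  [0.4,0.0005,-0.001,0.1335,0,0,0],
  [0.4,0.0005,-0.001,0.1335,0,0,0],
  [0.4,0.0005,-0.001,0.1335,0,0,0],
], grip_force=25)

```text
clock: 10.42
position: [0.437, -0.0105, 0.0284]
ee_rot: [1.0, 0.001, 0.001, 0.0]
ft_force: [-1.9, 0.0, 7.9]
grip_width: 0.616
```

Request:
servo_tool([
  [0.4,0,0,-0.01,0,0,0],
  [0.4,0,0,-0.04,0,0,0],
  [0.4,0,0,-0.08,0,0,0],
  [0.4,0,0,-0.12,0,0,0],
  [0.4,0,0.03,-0.14,0,0,0],
  [0.4,0,0.08,-0.14,0,0,0],
  [0.4,0.02,0.13,-0.14,0,0,0],
  [0.4,0.04,0.18,-0.14,0,0,0],
  [0.4,0.06,0.22,-0.14,0,0,0],
  [0.4,0.1,0.234,-0.14,0,0,0],
  [0.4,0.14,0.234,-0.14,0,0,0],
  [0.4,0.17,0.234,-0.12,0,0,0],
  [0.4,0.183,0.234,-0.1,0,0,0],
  [0.4,0.186,0.234,-0.08,0,0,0],
  [0.4,0.186,0.234,-0.06,0,0,0],
  [0.4,0.186,0.234,-0.06,0,0,0],
])

```text
clock: 12.42
position: [0.6208, -0.2442, 0.0856]
ee_rot: [1.0, 0.0, -0.002, -0.0]
ft_force: [-1.2, 0.2, -0.8]
grip_width: 0.618
```

```bash
python3 - <<'E'
from chk import *
for c in('scene','side'):
    P=chk(c,(.623,-.244),(.065,.12),.025,.04)
    m=(np.hypot(*(P[:,:2]-[.623,-.244]).T)<.035)&(P[:,2]>.03); print(np.sort(P[m][:,2])[:5])
    print(fitc(P,np.array((.632,-.125)),(.0655,.075),.0405,.06))
print(monitor.get_obs()['ft_force'])
E
```

```text
scene (array([ 0.6229, -0.2462]), 478, 0.0013) zmin/max [0.0596 0.1675]
[0.05673548 0.05771812 0.05790307 0.0583257  0.05834473]
(array([ 0.6325, -0.1248]), 61, 0.0003)
side (array([ 0.6201, -0.2454]), 196, 0.0018) zmin/max [0.0646 0.1689]
[0.06318207 0.06383119 0.06392943 0.06429902 0.06473036]
(array([ 0.6324, -0.1239]), 82, 0.0024)
[ 0.84354927  0.72088993 -0.48598058]
```

Request:
servo_tool([
  [0.4,0.001,-0.0015,0.02,0,0,0],
  [0.4,0.001,-0.0015,0.04,0,0,0],
  [0.4,0.001,-0.0015,0.05,0,0,0],
  [0.4,0.001,-0.0015,0.0535,0,0,0],
  [0.4,0.001,-0.0015,0.055,0,0,0],
  [0.4,0.001,-0.0015,0.056,0,0,0],
  [0.4,0.001,-0.0015,0.057,0,0,0],
  [0.4,0.001,-0.0015,0.058,0,0,0],
  [0.4,0.001,-0.0015,0.058,0,0,0],
])

```text
clock: 13.65
position: [0.6235, -0.2427, 0.0293]
ee_rot: [1.0, 0.001, 0.0, 0.0]
ft_force: [-0.7, -0.3, -1.2]
grip_width: 0.614
```

Request:
servo_tool([
  [0.4,0,0,0.0007,0,0,0],
  [0.4,0,0,0.0014,0,0,0],
  [0.4,0,0,0.002,0,0,0],
  [0.4,0,0,0.002,0,0,0],
])

```text
clock: 14.15
position: [0.6236, -0.2429, 0.0286]
ee_rot: [1.0, 0.001, 0.0, 0.0]
ft_force: [-5.9, 1.5, 9.8]
grip_width: 0.614
```

Request:
servo_tool([
  [0.65,0,0,-0.001,0,0,0],
  [0.8,0,0,-0.001,0,0,0],
  [1,0,0,-0.001,0,0,0],
  [1,0,0,-0.001,0,0,0],
  [1,0,0,-0.001,0,0,0],
  [1,0,0,-0.03,0,0,0],
  [1,0,0,-0.08,0,0,0],
  [1,0,0,-0.13,0,0,0],
  [1,-0.05,0,-0.15,0,0,0],
  [1,-0.1,0,-0.15,0,0,0],
  [1,-0.15,-0.03,-0.15,0,0,0],
  [1,-0.17,-0.09,-0.15,0,0,0],
  [1,-0.18,-0.15,-0.15,0,0,0],
  [1,-0.19,-0.21,-0.15,0,0,0],
  [1,-0.198,-0.27,-0.15,0,0,0],
  [1,-0.198,-0.33,-0.15,0,0,0],
  [1,-0.198,-0.38,-0.15,0,0,0],
  [1,-0.198,-0.406,-0.15,0,0,0],
  [1,-0.198,-0.406,-0.15,0,0,0],
  [1,-0.198,-0.406,-0.15,0,0,0],
])

```text
clock: 16.65
position: [0.4251, 0.1622, 0.1772]
ee_rot: [1.0, 0.0, -0.0, 0.0]
ft_force: [-0.2, -0.3, -0.2]
grip_width: 1.001
```

```bash
python3 - <<'E'
from chk import *
for c in('scene','side'):
    P=chk(c,(.623,-.244),(.01,.06),.025,.04); print(fitc(P,np.array((.425,.163)),(.01,.06),.0195,.04))
p,d,T=shot('wrist'); P=cloud(d,T,'wrist')[d>0]
print(fitc(P,np.array([.425,.163]),(.01,.06),.0195,.035),fitc(P,np.array([.425,.163]),(.092,.106),.007,.02),fitc(P,np.array([.425,.163]),(.076,.089),.0115,.02))
E
```

```text
scene (array([ 0.6235, -0.2436]), 462, 0.0015) zmin/max [-0.0035  0.0706]
(array([0.4256, 0.163 ]), 179, 0.0006)
side (array([ 0.623 , -0.2431]), 76, 0.0013) zmin/max [0.0006 0.0726]
(array([0.4249, 0.1636]), 191, 0.0008)
(array([0.4252, 0.1648]), 391, 0.0003) (array([0.4247, 0.1647]), 221, 0.0003) (array([0.4246, 0.1645]), 118, 0.0001)
```

Request:
servo_tool([
  [1,0,-0.0015,0.05,0,0,0],
  [1,0,-0.0015,0.1,0,0,0],
  [1,0,-0.0015,0.125,0,0,0],
  [1,0,-0.0015,0.134,0,0,0],
  [1,0,-0.0015,0.137,0,0,0],
  [1,0,-0.0015,0.137,0,0,0],
])

```text
clock: 17.55
position: [0.4257, 0.1646, 0.0412]
ee_rot: [1.0, 0.0, 0.001, -0.0]
ft_force: [-0.5, -1.1, 0.5]
grip_width: 0.996
```

Request:
servo_tool([
  [0.5,0,0,0,0,0,0],
  [0.3,0,0,0,0,0,0],
  [0.3,0,0,0,0,0,0],
  [0.3,0,0,0,0,0,0],
  [0.3,0,0,0,0,0,0],
  [0.3,0,0,0,0,0,0],
  [0.3,0,0,0,0,0,0],
], grip_force=35)

```text
clock: 18.42
position: [0.4252, 0.1647, 0.0408]
ee_rot: [1.0, 0.001, 0.0, 0.0]
ft_force: [-1.2, -0.3, 5.8]
grip_width: 0.442
```

Request:
servo_tool([
  [0.3,0,0,-0.01,0,0,0],
  [0.3,0,0,-0.03,0,0,0],
  [0.3,0,0,-0.07,0,0,0],
  [0.3,0,0,-0.11,0,0,0],
  [0.3,0,0.02,-0.12,0,0,0],
  [0.3,0,0.06,-0.12,0,0,0],
  [0.3,0,0.1,-0.12,0,0,0],
  [0.3,0.02,0.14,-0.12,0,0,0],
  [0.3,0.05,0.16,-0.12,0,0,0],
  [0.3,0.09,0.163,-0.12,0,0,0],
  [0.3,0.13,0.163,-0.12,0,0,0],
  [0.3,0.17,0.163,-0.11,0,0,0],
  [0.3,0.19,0.163,-0.09,0,0,0],
  [0.3,0.195,0.163,-0.06,0,0,0],
  [0.3,0.195,0.163,-0.04,0,0,0],
  [0.3,0.195,0.163,-0.04,0,0,0],
])

```text
clock: 20.42
position: [0.6189, 0.0017, 0.0792]
ee_rot: [1.0, 0.001, -0.001, -0.0]
ft_force: [-0.6, 0.7, -1.3]
grip_width: 0.442
```

```bash
python3 - <<'E'
from chk import *
for c in('scene','side'):
    P=chk(c,(.62,.0015),(.045,.1),.0195,.035)
    m=(np.hypot(*(P[:,:2]-[.62,.0015]).T)<.03)&(P[:,2]>.02); print(np.sort(P[m][:,2])[:5])
E
```

```text
scene (array([6.198e-01, 4.000e-04]), 115, 0.0007) zmin/max [-0.0039  0.1462]
[0.03903963 0.04063244 0.0409164  0.04119799 0.04143018]
side (array([0.6182, 0.0037]), 42, 0.0036) zmin/max [0.0563 0.1494]
[0.05160833 0.05414041 0.05490139 0.05660186 0.05861115]
```

Well placed. The bottle's underside is at about 38.5 mm, so I'll lower it.

Request:
servo_tool([
  [0.3,0.001,0,0.015,0,0,0],
  [0.3,0.001,0,0.028,0,0,0],
  [0.3,0.001,0,0.034,0,0,0],
  [0.3,0.001,0,0.036,0,0,0],
  [0.3,0.001,0,0.037,0,0,0],
  [0.3,0.001,0,0.038,0,0,0],
  [0.3,0.001,0,0.039,0,0,0],
  [0.3,0.001,0,0.0395,0,0,0],
])

```text
clock: 21.52
position: [0.6212, 0.0018, 0.0409]
ee_rot: [1.0, 0.001, 0.0, 0.0]
ft_force: [-0.9, -0.1, 2.7]
grip_width: 0.446
```

Request:
servo_tool([
  [0.3,0,0,0.0006,0,0,0],
  [0.5,0,0,0,0,0,0],
  [0.7,0,0,0,0,0,0],
  [1,0,0,0,0,0,0],
  [1,0,0,0,0,0,0],
  [1,0,0,0,0,0,0],
  [1,0,0,-0.03,0,0,0],
  [1,0,0,-0.08,0,0,0],
  [1,0,0,-0.14,0,0,0],
  [1,0,0,-0.2,0,0,0],
  [1,-0.006,-0.02,-0.24,0,0,0],
  [1,-0.012,-0.05,-0.24,0,0,0],
  [1,-0.012,-0.05,-0.24,0,0,0],
  [1,-0.012,-0.05,-0.24,0,0,0],
])

```text
clock: 23.28
position: [0.6091, 0.0512, 0.2805]
ee_rot: [1.0, 0.0, -0.0, 0.0]
ft_force: [-0.2, -0.3, -1.6]
grip_width: 0.998
```

```bash
python3 - <<'E'
from chk import *
for c in('scene','side'):
    P=chk(c,(.62,.0015),(.01,.06),.0195,.035);
    print('fl',fitc(P,np.array((.632,-.125)),(.0655,.075),.0405,.06),'bk',fitc(P,np.array((.623,-.244)),(.01,.06),.025,.04),'dish',fitc(P,np.array((.343,-.28)),(.016,.022),.054,.07))
    m=(P[:,2]<.013)&(P[:,2]>.004)&(np.hypot(*(P[:,:2]-[.343,-.28]).T)<.06); print('dishrect',cv2.minEnclosingCircle(P[(P[:,2]>.012)&(P[:,2]<.03)&(np.hypot(*(P[:,:2]-[.343,-.28]).T)<.065)][:,:2].astype(np.float32)), np.median(P[m][:,2]))
p,d,T=shot('wrist','w2.png'); A=cloud(d,T,'wrist'); P=A[d>0]
for lo,hi in((.176,.21),(.195,.21)):
    m=(P[:,2]>lo)&(P[:,2]<hi)&(np.hypot(*(P[:,:2]-[.609,.122]).T)<.04);Q=P[m]
    print('head',len(Q),Q.mean(0).round(4),Q[:,2].max(),cv2.minAreaRect(Q[:,:2].astype(np.float32)))
cv2.imwrite('pics/w2c.png',cv2.resize(p,(800,600)))
E
```

```text
scene (array([6.215e-01, 6.000e-04]), 148, 0.0005) zmin/max [-0.0038  0.1074]
fl (array([ 0.6322, -0.1245]), 67, 0.0005) bk (array([ 0.6236, -0.2435]), 455, 0.0015) dish (array([ 0.344 , -0.2807]), 199, 0.0017)
dishrect ((0.3434154689311981, -0.2812597453594208), 0.055896323174238205) 0.0058947956035651505
side (None, 1, 0) zmin/max [0.052  0.1094]
fl (array([ 0.632 , -0.1237]), 62, 0.0018) bk (array([ 0.6232, -0.2427]), 76, 0.0012) dish (array([ 0.3421, -0.2795]), 87, 0.0024)
dishrect ((0.340349942445755, -0.2785457670688629), 0.059741295874118805) 0.006864302661185984
head 818 [0.6094 0.1234 0.2013] 0.20653733201726496 ((0.6095263957977295, 0.12350572645664215), (0.009772601537406445, 0.033399343490600586), 89.89204406738281)
head 762 [0.6093 0.1234 0.202 ] 0.20653733201726496 ((0.609143078327179, 0.1235312819480896), (0.009724894538521767, 0.030430424958467484), 89.90392303466797)
```

View pics/w2c.png

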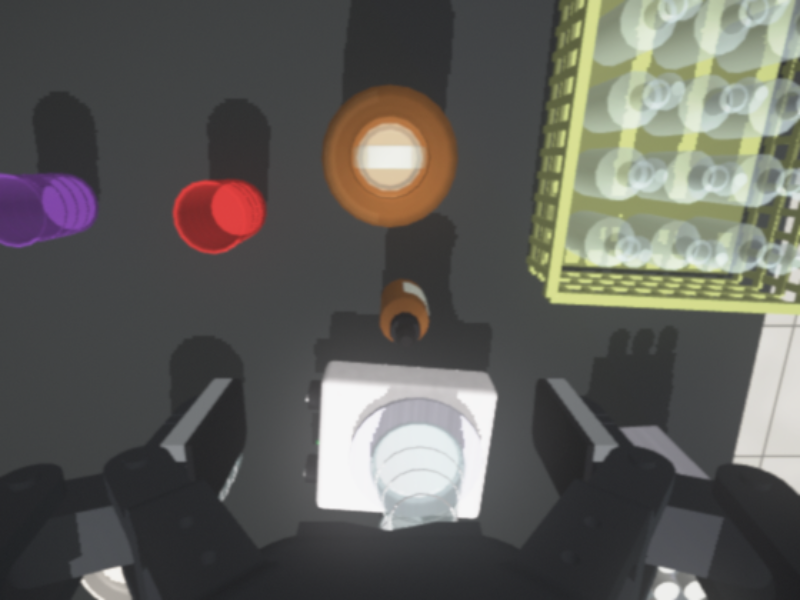

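The wrist view shows the stopper head at (390,157) with its long side along world x. The dropper stands at (405,310) and the flask on the plate at (417,465). I'll turn 90° above the stopper, then grasp.

Request:
servo_tool([
  [1,0,-0.0718,0,0,0,90],
  [1,0,-0.0718,0,0,0,90],
  [1,0,-0.0718,0,0,0,90],
  [1,0,-0.0718,0,0,0,90],
  [1,0,-0.0718,0,0,0,90],
  [0.7,0,-0.0718,0,0,0,90],
  [0.7,0,-0.0718,0,0,0,90],
  [0.5,0,-0.0718,0,0,0,90],
  [0.5,0,-0.0718,0,0,0,90],
  [0.5,0,-0.0718,0,0,0,90],
  [0.5,0,-0.0718,0,0,0,90],
  [0.5,0,-0.0718,0,0,0,90],
])

```text
clock: 24.92
position: [0.6091, 0.1234, 0.2807]
ee_rot: [0.708, -0.706, -0.0, 0.0]
ft_force: [0.1, 0.4, 0.0]
grip_width: 0.5
```

```bash
python3 - <<'E'
from chk import *
o=monitor.get_obs(); print(o['joint_pos'],o['position'],R.from_quat(o['ee_rot']).as_matrix().round(3).tolist(),o['torque'],o['ft_force'])
p,d,T=shot('wrist','w3.png'); P=cloud(d,T,'wrist')[d>0]
m=(P[:,2]>.18)&(P[:,2]<.21)&(np.hypot(*(P[:,:2]-[.609,.122]).T)<.03);Q=P[m]
print('head',len(Q),Q.mean(0).round(4),Q[:,2].max(),cv2.minAreaRect(Q[:,:2].astype(np.float32)) if len(Q) else 0)
E
```

```text
[ 0.08531334  0.34230058 -0.47078834  1.37373938  0.15376308  1.4617953
 -1.94738368] [0.60906732 0.12343856 0.28070405] [[0.002, -1.0, -0.0], [-1.0, -0.002, -0.0], [0.0, 0.0, -1.0]] [-0.02916695 -0.00078903 -0.01551198] [0.09572237 0.36956314 0.03641067]
head 638 [0.6125 0.1232 0.201 ] 0.20673732913232035 ((0.6098040342330933, 0.12320549041032791), (0.009238112717866898, 0.0322524830698967), 89.99457550048828)
```

Request:
servo_tool([
  [0.5,0,0,0.04,0,0,0],
  [0.5,0,0,0.075,0,0,0],
  [0.5,0,0,0.095,0,0,0],
  [0.5,0,0,0.1035,0,0,0],
  [0.5,0,0,0.1035,0,0,0],
  [0.5,0,0,0.1035,0,0,0],
], grip_force=60)

```text
clock: 25.72
position: [0.6097, 0.1239, 0.1786]
ee_rot: [0.708, -0.707, 0.001, -0.001]
ft_force: [0.5, -0.2, 0.4]
grip_width: 0.499
```

Request:
servo_tool([
  [0.2,0,0,0,0,0,0],
  [0.1,0,0,0,0,0,0],
  [0,0,0,0,0,0,0],
  [0,0,0,0,0,0,0],
  [0,0,0,0,0,0,0],
  [0,0,0,0,0,0,0],
])

```text
clock: 26.48
position: [0.6094, 0.1231, 0.1781]
ee_rot: [0.707, -0.707, 0.001, -0.0]
ft_force: [-1.7, -2.3, 6.1]
grip_width: 0.102
```

Request:
servo_tool([
  [0,0,0,0,0,0,-6],
  [0,0,0,0,0,0,-12],
  [0,0,0,0,0,0,-18],
  [0,0,0,0,0,0,-24],
  [0,0,0,0,0,0,-30],
  [0,0,0,0,0,0,-36],
  [0,0,0,0,0,0,-42],
  [0,0,0,0,0,0,-48],
  [0,0,0,0,0,0,-54],
  [0,0,0,0,0,0,-60],
  [0,0,0,0,0,0,-66],
  [0,0,0,0,0,0,-66],
  [0,0,0,0,0,0,-66],
])

```text
clock: 28.1
position: [0.6096, 0.1241, 0.1781]
ee_rot: [0.978, -0.209, 0.001, -0.001]
ft_force: [1.6, 0.6, 4.8]
grip_width: 0.105
```

```bash
python3 - <<'E'
from chk import *
o=monitor.get_obs(); print(o['torque'],o['ft_force'],R.from_quat(o['ee_rot']).as_matrix().round(3).tolist())
for c in('scene',):
    p,d,T=shot(c); P=cloud(d,T,c)[d>0]
    cv2.imwrite('pics/tw.png',cv2.resize(p[190:330,230:400],(680,560)))
p,d,T=shot('wrist'); cv2.imwrite('pics/tw2.png',p)
E
```

```text
[ 0.14659085 -0.24109607 -0.00325958] [1.55584133 0.55810887 4.84466163] [[0.913, -0.408, 0.002], [-0.408, -0.913, 0.001], [0.001, -0.001, -1.0]]
```

View pics/tw2.png

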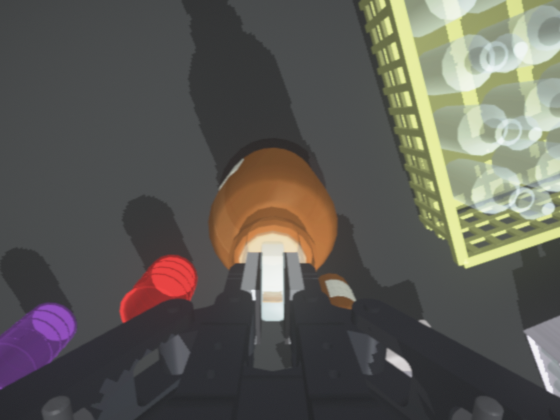

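The head turned along with the jaws: its long side, at (272,280), still lies flat between the pads. Next is the straight pull.

Request:
servo_tool([
  [0,0,0,-0.003,0,0,0],
  [0,0,0,-0.007,0,0,0],
  [0,0,0,-0.012,0,0,0],
  [0,0,0,-0.018,0,0,0],
  [0,0,0,-0.025,0,0,0],
  [0,0,0,-0.033,0,0,0],
  [0,0,0,-0.045,0,0,0],
  [0,0,0,-0.065,0,0,0],
  [0,0,0,-0.09,0,0,0],
  [0,0,0,-0.11,0,0,0],
  [0,0,0,-0.11,0,0,0],
  [0,0,0,-0.11,0,0,0],
])

```text
clock: 29.7
position: [0.6089, 0.1235, 0.2869]
ee_rot: [0.978, -0.207, -0.0, 0.0]
ft_force: [1.0, 0.1, -0.7]
grip_width: 0.103
```

```bash
python3 - <<'E'
from chk import *
p,d,T=shot('scene'); p2,d2,T2=shot('side')
cv2.imwrite('pics/pull.png',np.hstack([cv2.resize(p[150:330,200:400],(400,360)),cv2.resize(p2[130:310,140:340],(400,360))]))
for c,dd,TT in(('scene',d,T),('side',d2,T2)):
    P=cloud(dd,TT,c)[dd>0]; m=(P[:,2]>.21)&(P[:,2]<.29)&(np.hypot(*(P[:,:2]-[.6096,.1241]).T)<.03); print(np.sort(P[m][:,2])[:5])
    print(fitc(P,np.array((.6096,.1241)),(.255,.275),.0125,.025))
E
```

```text
[0.24740729 0.24881092 0.24882036 0.24909394 0.2497857 ]
(array([0.609 , 0.1226]), 34, 0.0006)
[0.24814396 0.24830748 0.24862375 0.249758   0.24984283]
(array([0.6084, 0.1231]), 57, 0.0011)
```

View pics/pull.png

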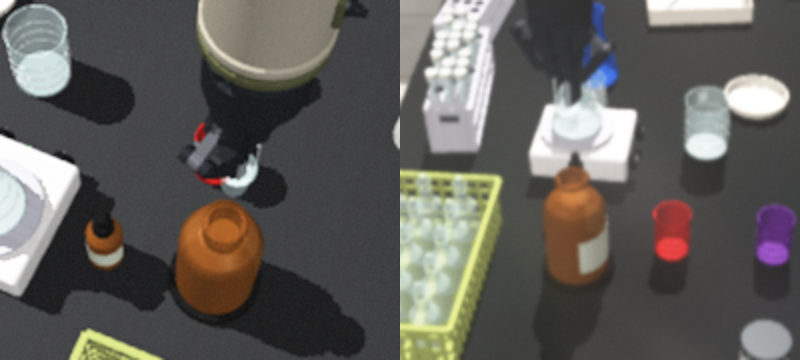

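The stopper is out and hangs straight, and the bottle is open. Next I'll carry it to the dish.

Request:
servo_tool([
  [0,-0.005,0.03,0,0,0,0],
  [0,-0.0125,0.075,0,0,0,0],
  [0,-0.02,0.12,0,0,0,0],
  [0,-0.0275,0.165,0,0,0,0],
  [0,-0.035,0.21,0,0,0,0],
  [0,-0.0425,0.255,0,0,0,0],
  [0,-0.05,0.3,0,0,0,0],
  [0,-0.0575,0.345,0,0,0,0],
  [0,-0.065,0.39,0,0,0,0],
  [0,-0.0725,0.435,0,0,0,0],
  [0,-0.0775,0.465,0,0,0,0],
  [0,-0.0795,0.476,0.03,0,0,0],
  [0,-0.0795,0.476,0.07,0,0,0],
  [0,-0.0795,0.476,0.11,0,0,0],
  [0,-0.0795,0.476,0.15,0,0,0],
  [0,-0.0795,0.476,0.18,0,0,0],
  [0,-0.0795,0.476,0.19,0,0,0],
  [0,-0.0795,0.476,0.19,0,0,0],
  [0,-0.0795,0.476,0.19,0,0,0],
])

```text
clock: 32.17
position: [0.344, -0.2797, 0.0985]
ee_rot: [0.978, -0.207, 0.001, 0.0]
ft_force: [-0.3, 0.2, -0.9]
grip_width: 0.104
```

```bash
python3 - <<'E'
from chk import *
o=monitor.get_obs(); print(o['joint_pos'])
p,d,T=shot('scene'); p2,d2,T2=shot('side')
cv2.imwrite('pics/dish.png',np.hstack([cv2.resize(p[90:240,110:280],(400,360)),cv2.resize(p2[120:270,220:390],(400,360))]))
for c,dd,TT in(('scene',d,T),('side',d2,T2)):
    P=cloud(dd,TT,c)[dd>0]; m=(P[:,2]>.035)&(P[:,2]<.13)&(np.hypot(*(P[:,:2]-[.343,-.28]).T)<.04); print(np.sort(P[m][:,2])[:5])
    print(fitc(P,np.array((.343,-.28)),(.06,.085),.0125,.025),fitc(P,np.array((.343,-.28)),(.016,.022),.054,.07))
E
```

```text
[ 0.86856198  0.07723796 -0.29729563  2.06438184  0.02713162  1.00160566
  0.13984952]
[0.05972168 0.06153576 0.06194282 0.06226628 0.06274913]
(array([ 0.3445, -0.2812]), 53, 0.0008) (array([ 0.3435, -0.2808]), 188, 0.0017)
[0.06110095 0.06237009 0.06457316 0.06468963 0.06535506]
(array([ 0.3438, -0.2802]), 38, 0.0014) (array([ 0.3424, -0.2793]), 90, 0.0021)
```

View pics/dish.png

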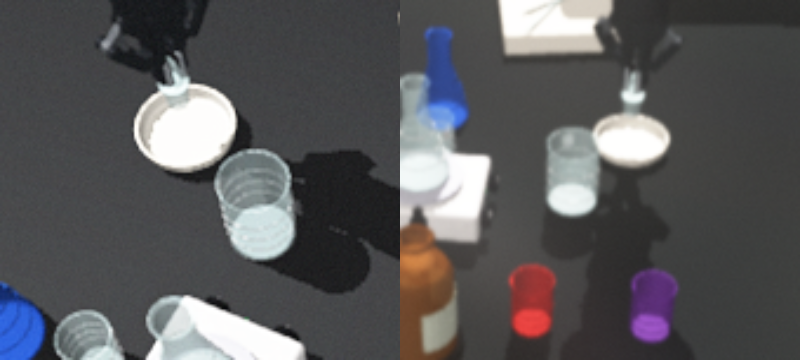

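Request:
servo_tool([
  [0,0,0,0.02,0,0,0],
  [0,0,0,0.038,0,0,0],
  [0,0,0,0.047,0,0,0],
  [0,0,0,0.05,0,0,0],
  [0,0,0,0.052,0,0,0],
  [0,0,0,0.053,0,0,0],
  [0,0,0,0.054,0,0,0],
  [0,0,0,0.054,0,0,0],
])

```text
clock: 33.28
position: [0.3434, -0.2793, 0.0434]
ee_rot: [0.978, -0.207, 0.0, 0.0]
ft_force: [0.4, -1.0, -0.1]
grip_width: 0.104
```

Request:
servo_tool([
  [0,0,0,0.0007,0,0,0],
  [0,0,0,0.0014,0,0,0],
  [0,0,0,0.0014,0,0,0],
])

```text
clock: 33.65
position: [0.3435, -0.2795, 0.0429]
ee_rot: [0.978, -0.207, 0.0, 0.0]
ft_force: [-4.0, 3.0, 15.1]
grip_width: 0.103
```

Request:
servo_tool([
  [0,0,0,-0.0007,0,0,0],
  [0,0,0,-0.0009,0,0,0],
  [0.15,0,0,-0.0009,0,0,0],
  [0.2,0,0,-0.0009,0,0,0],
  [0.3,0,0,-0.0009,0,0,0],
  [0.45,0,0,-0.0009,0,0,0],
  [0.6,0,0,-0.0009,0,0,0],
  [0.6,0,0,-0.0009,0,0,0],
  [0.6,0,0,-0.0009,0,0,0],
  [0.6,0,0,-0.02,0,0,0],
  [0.6,0,0,-0.06,0,0,0],
  [0.6,0,0,-0.11,0,0,0],
  [0.6,0,0,-0.16,0,0,0],
  [0.6,0,0,-0.16,0,0,0],
  [0.6,0,0,-0.16,0,0,0],
])

```text
clock: 35.52
position: [0.343, -0.2791, 0.2013]
ee_rot: [0.978, -0.207, -0.0, -0.0]
ft_force: [-0.5, -0.3, -0.3]
grip_width: 0.599
```

```bash
python3 - <<'E'
from chk import *
p,d,T=shot('scene'); p2,d2,T2=shot('side')
cv2.imwrite('pics/end.png',np.hstack([p[60:420,20:420],cv2.resize(p2[90:340,130:408],(400,360))]))
for c,dd,TT in(('scene',d,T),('side',d2,T2)):
    P=cloud(dd,TT,c)[dd>0]
    for n,a,zr,r,rad in [('stopper plug',(.343,-.28),(.02,.032),.0125,.03),('dish',(.343,-.28),(.016,.022),.054,.07),('flask',(.632,-.125),(.0655,.075),.0405,.06),('bk',(.623,-.244),(.01,.06),.025,.04),('dropper',(.62,.001),(.01,.06),.0195,.04),('bigb',(.43,-.155),(.01,.09),.035,.05)]: print(n,*fitc(P,np.array(a),zr,r,rad))
    m=(np.hypot(*(P[:,:2]-[.343,-.28]).T)<.045)&(P[:,2]<.12);print('top',P[m][:,2].max())
E
```

```text
stopper plug [ 0.3444 -0.2798] 20 0.0009
dish [ 0.3436 -0.2809] 225 0.002
flask [ 0.6324 -0.1245] 54 0.0004
bk [ 0.6235 -0.2435] 457 0.0015
dropper [6.214e-01 5.000e-04] 145 0.0004
bigb [ 0.4305 -0.1548] 1005 0.0014
top 0.07039724351841592
stopper plug [ 0.3422 -0.2795] 20 0.0012
dish [ 0.3411 -0.2801] 90 0.0022
flask [ 0.6326 -0.1246] 72 0.0019
bk [ 0.6232 -0.2422] 75 0.0013
dropper None 1 0
bigb [ 0.4284 -0.1547] 605 0.0016
top 0.0728289104225669
```

View pics/end.png

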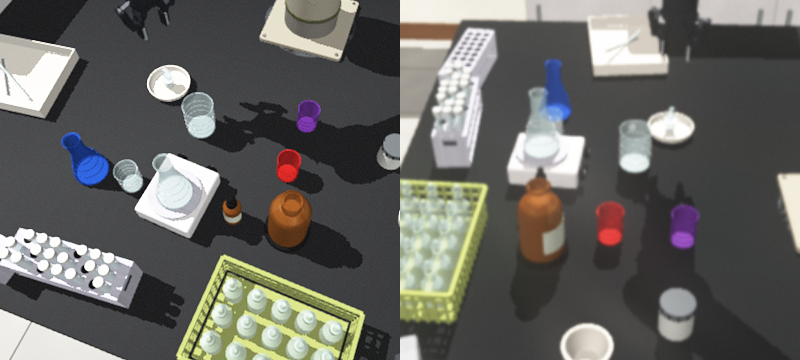

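The final view shows the stopper upright in the dish at (168,78), the flask on the plate at (173,185), the beaker at (128,176), the dropper at (232,210) and the open bottle at (290,218). I'm handing in.

```bash
python3 -c "
from h import *
print(ticket.hand_in())"
```

```text
the job is handed in; nothing more can be done
None
```

The stirring place is set up and the job is handed in, at about 36 s on the robot's clock out of the 118 s allowed. The system gives no verdict.

- **Flask:** it stands within about 1 mm of the plate's centre.
- **Small beaker:** it stands on the side away from the reagent bottle, about 29 mm clear of the stirrer and level with the middle of the plate.
- **Dropper bottle:** it stands on the line between the stirrer and the reagent bottle, about 2 mm from the midpoint of their axes.
- **Stopper:** only after those three stood in place, I twisted it about 66° and pulled it straight up. It now stands upright near the middle of the dish.

In the last camera check, the dish and the big beaker were within measuring error of where they started. The jar and mortar were never approached, and I did not measure them. The gripper hung clear of everything.

- **Dropper checked by one camera:** the side camera could not see it after placing because the reagent bottle hid it. Its final position comes from the scene camera alone.
- **Firmest contact:** the stopper met the dish with about 15 N of force, which I eased off before letting go.

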